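# Tighten the thumbscrew of a rotisserie fork

## Robot

A 6-joint arm with a two-finger parallel gripper is mounted at the origin on the work surface. World frame = base frame: x ahead of the robot, y to its left, z up, the work surface at z = 0. Lengths are in mm, angles in rad, forces in N, time in s.
With the tool pointing down it reaches from about 275 to 1000 mm from the base axis. Payload 8.4 kg.
Tool frame: the origin (TCP) lies midway between the tips of the shut fingers; the grasp point (between the pads) lies 19 mm behind it; z points along the fingers, y is the line along which they close (so a half turn about z gives the same grasp; the last joint's range is limited). The gripper opens to 85 mm and grips with 20 to 120 N. Pads are 22 mm wide; open, the fingers measure 114 mm over their backs; the gripper's body (76 mm by 85 mm) begins 54 mm behind the grasp point. The pads swing forward as they close: fully open they stand 13 mm farther back than shut.
Start: joints at [-1.167, 0.353, 1.633, -0, 1.155, -0.002], TCP at [246.72, -574.245, 231.281] pointing down, gripper open.
Joint ranges: [-2.63, 2.63], [-0.92, 2.1], [0.06, 2.66], [-1.3, 4.44], [0, 2.69], [-3.02, 3.02]. Speed limits (rad/s): [2.22, 2.22, 2.79, 3.14, 3.14, 3.14].

## Interface

Orientations are given as [roll, pitch, yaw] about the fixed x, y, z axes, in that order (R = Rz(yaw) Ry(pitch) Rx(roll)).
In Python, from rig import telemetry, optics, r gives the robot as it stands.
- The arm moves only by the tool play_rows, never from a script. Its arguments are lists of equal length, an entry for each row: "dp": the shift along the tool's x, y, z in units of 40 mm (1.0 is 40 mm), a list of three; "rot": the turn, a rotation vector about the tool's x, y, z in units of 6 degrees (1.0 is 6 degrees), a list of three. In form: {"dp": [[tx, ty, tz], ...], "rot": [[ax, ay, az], ...]}. A call has 1 to 5 rows; each row is the pose to reach, as a shift and turn from the pose commanded when the call began, along the tool's axes at that moment; what a row does not reach only later rows make up. A row lasts 1/12 s, in which the tool goes at most 41.7 mm and 7.16 degrees, less where a joint would pass 70% of its speed; a pose out of reach is approached as far as the arm can. A call with a gripper value outside its range is refused whole. "fingers" is the opening, from 0 (shut) to 1 (fully open), set as the call begins (left out, the last holds). The fingers move at their own pace and stop on an object; "grip_force" is the grip in N (left out, the last holds). Time passes only in rows, so rows that repeat a pose let the fingers close. It gives the time, the measured TCP pose, the force, the opening and the grip force at its end, in the units of the state.
- telemetry.sense(): the state, without advancing time (a new reading comes with each control period).
- optics.grab_frame(name): name is "scene" or "top" or "wrist"; returns a dict with "color" (384x512x3 uint8, red, green, blue), "mtx" (3x3 intrinsics, pixels), "R" (3x3) and "t" (3): a world point X has camera coordinates R X + t; the wrist camera has in their place "mount" (4x4, takes a point from camera to tool coordinates, whose origin is the TCP and whose axes are the flange's). Camera axes: x right, y down, z forward; pixel columns grow to the right and rows downward; lengths in mm; the calibration is good to about 2 mm. A picture is of the moment at which its call begins: read the wrist's pose just before it. There is no depth.
- r.sign_off(): hands the job in; it is judged then, once.
The state is a dict: "clock": time; "qpos": joint angles; "qvel": joint speeds; "joint_efforts": joint torques, N m; "eef_pos": TCP position; "tcp_rot": TCP orientation; "contact_force": force on the tool from outside, world axes, zero at the start; "wrist_torque": the same for the moment, N m; "opening": opening from 0.0 (shut) to 1.0 (fully open); "grasp_force": force on a finger pad.
Only numpy, scipy, OpenCV 4.12 (cv2) and the standard library are available. Lean on these libraries where they do the work, as an engineer would, in place of code of your own. Each camera call takes 0.05 s, during which the arm holds its last target. There are 200 camera calls.

## Task

The toaster oven's rotisserie spit lies in its loading stand with one fork slid into place on it, but that fork's thumbscrew is still loose. Screw it down clockwise (seen from above) by pushing its wings round with your fingertips, stroke after stroke, until it comes up against its stop and the fork is locked on the spit. Do not pinch the screw between the fingers or force it once it is tight, and leave everything else on the counter where it is.

Things in the scene. Friction and masses are not known exactly. Their poses are not given: they have to be found in the camera images.
- stand: Dark steel loading stand with the bright spit in it, fixed. Origin on the counter under the spit's middle; z up, y along the spit. The spit is a 10 mm square bar 415 mm long, its axis 70 mm above the counter, pointed at the +y end. Two uprights (40 mm wide, 4 mm thick, top at 81 mm) stand at y = +-165 mm on 140 mm long cross feet.
- fork: The rotisserie fork that sits on the spit; it does not move. Origin on the spit's axis exactly under the thumbscrew; z up, y along the spit towards the prong tips. Round hub of radius 11 mm from y = -12 to 30 mm; a boss of radius 8 mm under the screw rises to z = 13.5 mm.
- fork_cross (a point): Middle of the fork's cross, on the spit's axis: four flat arms 10 mm wide, 3 mm thick (up, down and to both sides) reaching 45 mm out, at y = 30 to 33 mm from the fork's origin. The upright arm stops a finger from passing all the way round the screw on that side. From 40 mm out on each arm a 6 mm prong runs on to y = 135 mm.
- thumbscrew (a joint): Turn of the thumbscrew in rad, growing clockwise seen from above, which tightens it. Right-hand thread, 1.25 mm down per turn. It starts loose between 0 and 3.1 and comes up against its stop at 12.57 (tight; it gives about 0.1 more when pushed hard). At 0 the wings lie along the fork's x axis. It turns easily (about 0.02 N m of friction) and stays where it is left.
- wing_centre (a point): Point on the thumbscrew's vertical axis, mid height of the wings, 31 mm above the spit's axis when loose, 28.5 when tight; x runs along the wings. Steel head, two equal opposite wings, 46 mm over both, 5 mm thick, upright, reaching 23 mm from the axis, from 10.5 mm below this point (near the hub; 7 mm at the ears) to 9.5 mm above it. Middle hub of radius 8.5 mm, tapering to 6.
- spare_fork: A second, equal fork lying loose on the counter on two prongs, about 64 mm high, 150 mm long along its y axis. Leave alone. Origin on the counter under it.
- custard_cup: Glass custard cup, 84 mm wide, 52 mm high, loose. Leave alone. Origin under its centre.
- brush: Orange silicone basting brush lying on the counter, 220 mm long along its x axis, 36 mm wide, 14 mm high, loose. Leave alone.
- butter_dish: White plastic butter dish with a hinged lid, 95 x 175 mm, 57 mm high, loose. Leave alone. Origin under its centre.
- oil_bottle: Green glass oil bottle, 62 mm wide, 200 mm high, loose. Leave alone. Origin under its centre.
- pepper_mill: Dark wooden pepper mill, 54 mm wide, 130 mm high, loose. Leave alone. Origin under its centre.
- ramekin: White ceramic ramekin, 88 mm wide, 45 mm high, loose. Leave alone. Origin under its centre.

How it is judged:
By the outcome, as a careful person would: the job done as asked, in the order asked, and still so for the second after the job is handed in, with the robot touching nothing.
It also fails if it takes over 64 s, if anything falls off the work surface, if the arm or the gripper's body presses on something with over 40 N, if the wrist force passes 120 N, or if a joint passes its speed limit or range.

## Working session

There is one attempt and no reset: what is moved stays moved. The work goes in short steps, Python scripts to look and compute and a tool call to move; the robot and the scene stay as the last step left them, time stands still between calls to the robot, and variables do not carry over. Pictures are saved under pics/ and viewed, at most 10 in all, crops included, and the job is handed in when it is done.

Besides the shell and the picture viewer there is one more tool, called as name(argument=value, ...), one argument or row to a line, values as JSON. play_rows: Moves the arm, as the interface text tells. Its arguments: {"type":"object","properties":{"dp":{"type":"array"},"rot":{"type":"array"},"fingers":{"type":"number"},"grip_force":{"type":"number"}},"required":["dp","rot"]}

```bash
ls; mkdir -p pics; python3 - <<'E'
from rig import telemetry, optics, r
import cv2,numpy as np
s=telemetry.sense();print(s)
for n in("scene","top"):
    f=optics.grab_frame(n);np.savez(f"pics/{n}0.npz",**f)
    cv2.imwrite(f"pics/{n}0.png",cv2.resize(f["color"][:,:,::-1],(768,576)))
    print(n,f["mtx"],f["R"],f["t"])
f=optics.grab_frame("wrist");print(f["mount"],f["mtx"])
E
```

```text
pics
{'clock': 0.0, 'qpos': array([-1.16742643e+00,  3.53635326e-01,  1.63416062e+00, -1.98415085e-05,
        1.15523285e+00, -2.42027963e-03]), 'qvel': array([ 0.00017621, -0.0001277 , -0.00080748,  0.00055918,  0.00151492,
       -0.00108228]), 'joint_efforts': array([-1.44418271e-03, -6.05243540e+01, -3.42069912e+01, -8.78757282e-05,
        9.42415703e-03, -2.29746445e-05]), 'eef_pos': array([ 246.50097751, -573.78956994,  230.5583775 ]), 'tcp_rot': array([-3.14015648e+00,  1.46653552e-05,  4.05798209e-01]), 'contact_force': array([-0.38217508,  0.15335657,  0.16718256]), 'wrist_torque': array([-0.03284754, -0.0339035 , -0.02960269]), 'grasp_force': 0.0, 'opening': 1.00513552036718}
scene [[423.46600805   0.         254.72259208]
 [  0.         423.46600805 188.16189381]
 [  0.           0.           1.        ]] [[ 0.21403919  0.9767777  -0.00962023]
 [ 0.61565824 -0.14254094 -0.7750142 ]
 [-0.75838787  0.15996063 -0.63187059]] [ -97.92394224 -264.12615748 1894.89418396]
top [[409.41973432   0.         253.20727889]
 [  0.         409.41973432 192.59902252]
 [  0.           0.           1.        ]] [[ 0.02415022 -0.9996968   0.00480421]
 [-0.9980323  -0.02438761 -0.0577648 ]
 [ 0.05786445 -0.00339972 -0.99831866]] [ -32.81040979  528.13700211 1474.31474446]
[[-1.39117691e-03 -9.49291522e-01 -3.14394132e-01  7.94830920e+01]
 [ 9.99999018e-01 -1.26833661e-03 -5.95285766e-04 -4.17107108e-02]
 [ 1.66342144e-04 -3.14394652e-01  9.49292355e-01 -1.42312704e+02]
 [ 0.00000000e+00  0.00000000e+00  0.00000000e+00  1.00000000e+00]] [[305.08332369   0.         256.55416764]
 [  0.         305.08332369 191.77246335]
 [  0.           0.           1.        ]]
```

View pics/scene0.png

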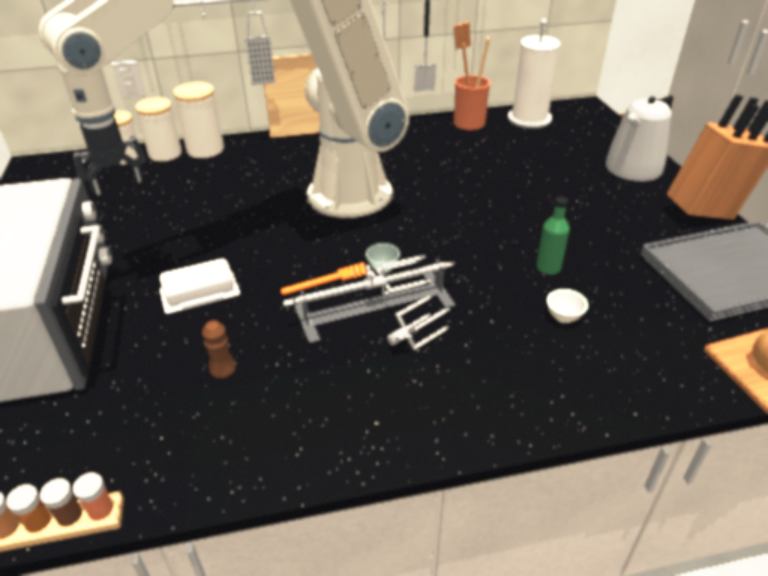

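View pics/top0.png

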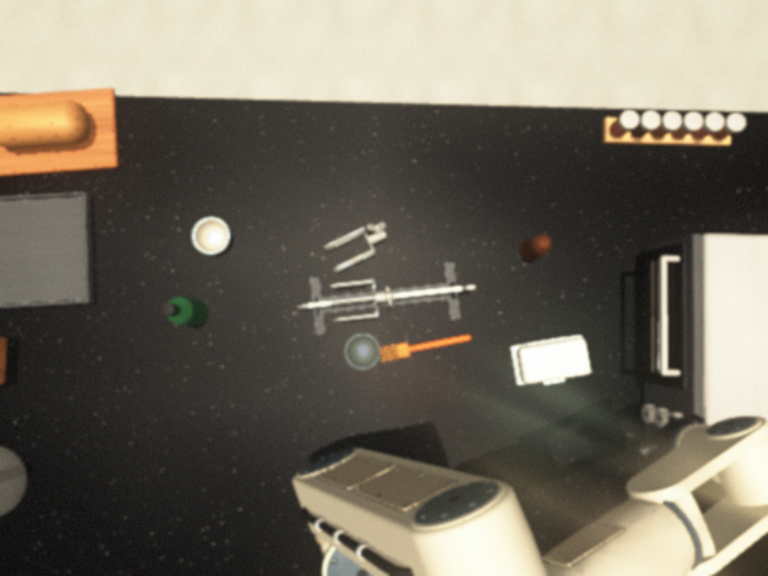

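The scene view shows the stand in the middle with the fork on the spit. In the top view (768 px wide) the spit runs from (300,306), the pointed end, to (476,287). The cross is near (378,300) and the screw near (388,296).

```bash
cat > h.py <<'E'
import numpy as np,cv2
from scipy.spatial.transform import Rotation as Ro
def ray(f,px,s=None):
    d=np.linalg.inv(f["mtx"])@np.r_[px,1.]
    if "mount" in f:
        Rt=Ro.from_euler("xyz",s["tcp_rot"]).as_matrix();M=f["mount"]
        return s["eef_pos"]+Rt@M[:3,3],Rt@M[:3,:3]@d
    return -f["R"].T@f["t"],f["R"].T@d
def onz(f,px,z,s=None):
    o,d=ray(f,px,s);return o+d*(z-o[2])/d[2]
def proj(f,X,s=None):
    X=np.asarray(X,float)
    if "mount" in f:
        Rt=Ro.from_euler("xyz",s["tcp_rot"]).as_matrix();M=f["mount"]
        c=M[:3,:3].T@(Rt.T@(X-s["eef_pos"])-M[:3,3])
    else: c=f["R"]@X+f["t"]
    p=f["mtx"]@c;return p[:2]/p[2]
E
python3 - <<'E'
from h import *
f=dict(np.load("pics/top0.npz"))
for p,z in [((300,306),70),((476,287),70),((388,296),100),((378,298),70)]:
    print(onz(f,np.array(p)/1.5,z).round(1))
a=f["color"][165:230,190:330][:,:,::-1]
cv2.imwrite("pics/topc.png",cv2.resize(a,None,fx=5.7,fy=5.7,interpolation=cv2.INTER_CUBIC))
E
```

```text
[481.1 165.3  70. ]
[ 535.6 -244.6   70. ]
[508.1 -38.8 100. ]
[504.2 -16.1  70. ]
```

View pics/topc.png

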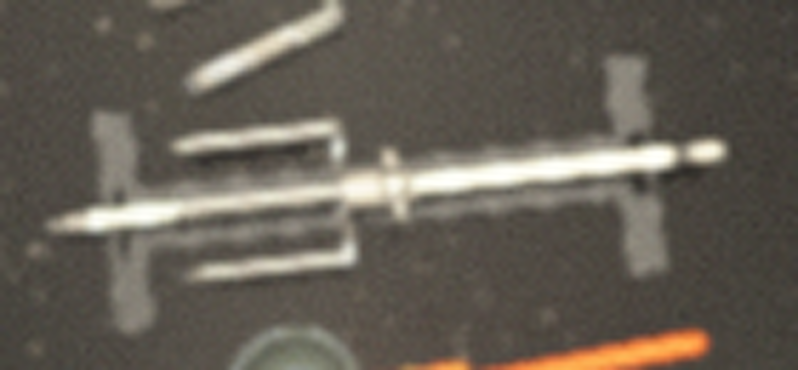

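play_rows(
  dp=[
    [0.75, -0.65, 0],
    [1.5, -1.3, 0],
    [2.25, -1.95, 0],
    [3.0, -2.6, 0],
    [3.75, -3.25, 0],
  ],
  rot=[
    [0, 0, 0],
    [0, 0, 0],
    [0, 0, 0],
    [0, 0, 0],
    [0, 0, 0],
  ],
  fingers=0,
)

```text
clock: 0.57
eef_pos: [333.4, -393.8, 231.0]
tcp_rot: [-3.141, 0.0, 0.405]
contact_force: [1.1, -0.1, 0.5]
opening: 0.3
grasp_force: 0.0
```

play_rows(
  dp=[
    [0.75, -0.65, 0],
    [1.5, -1.3, 0],
    [2.25, -1.95, 0],
    [3.0, -2.6, 0],
    [3.75, -3.25, 0],
  ],
  rot=[
    [0, 0, 0],
    [0, 0, 0],
    [0, 0, 0],
    [0, 0, 0],
    [0, 0, 0],
  ],
)

```text
clock: 0.98
eef_pos: [420.0, -215.1, 231.3]
tcp_rot: [3.141, -0.0, 0.406]
contact_force: [0.6, 0.2, -0.7]
opening: -0.004
grasp_force: 0.0
```

play_rows(
  dp=[
    [0.75, -0.65, 0.15],
    [1.5, -1.3, 0.3],
    [2.25, -1.95, 0.45],
    [3.0, -2.6, 0.6],
    [3.8, -3.2, 0.75],
  ],
  rot=[
    [0, 0, 0.5],
    [0, 0, 1.0],
    [0, 0, 1.6],
    [0, 0, 2.1],
    [0, 0, 2.62],
  ],
)

```text
clock: 1.4
eef_pos: [508.9, -37.2, 201.0]
tcp_rot: [-3.142, 0.0, 0.129]
contact_force: [1.0, -1.0, -0.6]
opening: 0.001
grasp_force: 0.0
```

play_rows(
  dp=[
    [0, 0, 0],
    [0, 0, 0],
    [0, 0, 0],
  ],
  rot=[
    [0, 0, 0],
    [0, 0, 0],
    [0, 0, 0],
  ],
)

```text
clock: 1.65
eef_pos: [508.4, -39.3, 201.0]
tcp_rot: [3.141, 0.001, 0.133]
contact_force: [0.5, 0.3, 0.2]
opening: -0.0
grasp_force: 0.0
```

```bash
cat > look.py <<'E'
import sys
from rig import telemetry, optics
from h import *
import pickle
n=sys.argv[1];s=telemetry.sense();f=optics.grab_frame("wrist")
pickle.dump((f,s),open(f"pics/{n}.pkl","wb"))
print(s["clock"],s["eef_pos"].round(1),s["tcp_rot"].round(3),s["qpos"].round(2),s["contact_force"].round(1),s["opening"])
cv2.imwrite(f"pics/{n}.png",cv2.resize(f["color"][:,:,::-1],(768,576)))
E
python3 look.py w1
```

```text
1.65 [508.4 -39.3 201. ] [3.141e+00 1.000e-03 1.330e-01] [-0.08  0.21  1.91 -0.    1.03  1.36] [0.5 0.3 0.2] -0.00018228238105493844
```

View pics/w1.png

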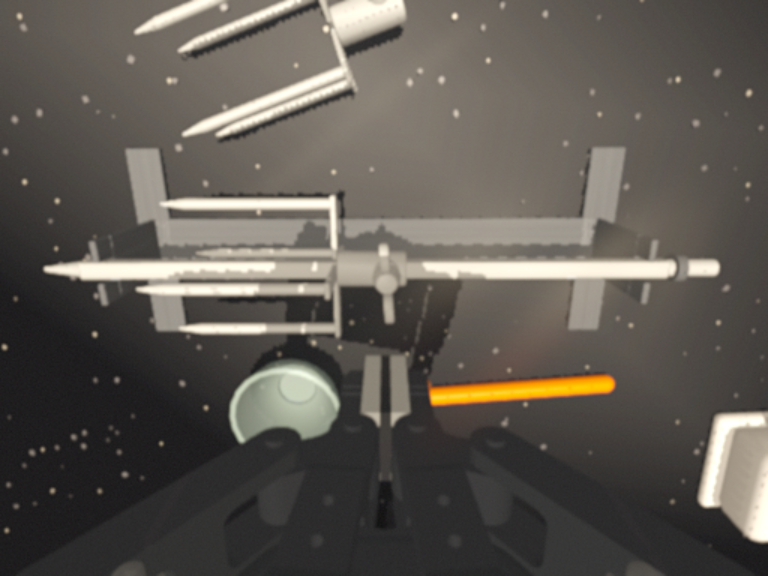

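The close view shows the spit running from (45,269) to (720,268). The screw hub is at (387,283), with wing ends at (383,247) and (390,320). The upright arm's root and prong are near (330,290), and the shut fingertips are at (362–410,355).

```bash
python3 - <<'E'
from h import *
import pickle
f,s=pickle.load(open("pics/w1.pkl","rb"))
g=lambda p,z:onz(f,np.array(p)/1.5,z,s).round(1)
a=g((45,269),70);b=g((720,268),70);print("spit",a,b,np.linalg.norm(a-b),np.arctan2(-(a-b)[0],(a-b)[1]))
w1=g((383,247),108);w2=g((390,320),108);d=w1-w2
print("wings",w1,w2,np.linalg.norm(d),np.arctan2(d[1],d[0]),(w1+w2)/2)
print("hubtop",g((387,283),110),"sidearms",g((334,197),70),g((339,335),70),"up",g((330,290),112))
print("fingertip", [g(p,201) for p in((362,356),(410,356),(386,356))])
print(proj(f,[508,-39,100],s)*1.5)
E
```

```text
spit [481.8 169.8  70. ] [ 537.4 -245.4   70. ] 418.90619475008964 0.13311942723814832
wings [532.1 -35.4 108. ] [491.5 -44.6 108. ] 41.62931659299732 0.22283775966024932 [511.8 -40.  108. ]
hubtop [513.3 -40.  110. ] sidearms [549.3  -3.8  70. ] [461.2 -15.6  70. ] up [506.1 -10.3 112. ]
fingertip [array([514.9, -30.7, 201. ]), array([517.1, -47.1, 201. ]), array([516. , -38.9, 201. ])]
[383.84036227 286.26806547]
```

play_rows(
  dp=[
    [0.54, -0.52, 0],
    [0.54, -0.52, 0.7],
    [0.54, -0.52, 1.4],
    [0.54, -0.52, 1.9],
    [0.54, -0.52, 1.9],
  ],
  rot=[
    [0, 0, 0],
    [0, 0, 0],
    [0, 0, 0],
    [0, 0, 0],
    [0, 0, 0],
  ],
  grip_force=20,
)

```text
clock: 2.12
eef_pos: [524.5, -17.2, 122.0]
tcp_rot: [-3.141, 0.006, 0.13]
contact_force: [-2.4, -0.2, -0.7]
opening: -0.005
grasp_force: 0.0
```

play_rows(
  dp=[
    [0, 0, 0.25],
    [0, 0, 0.5],
    [0, 0, 0.68],
    [0, 0, 0.68],
    [0, 0, 0.68],
  ],
  rot=[
    [0, 0, 0],
    [0, 0, 0],
    [0, 0, 0],
    [0, 0, 0],
    [0, 0, 0],
  ],
)

```text
clock: 2.53
eef_pos: [527.5, -16.0, 98.2]
tcp_rot: [-3.142, 0.0, 0.131]
contact_force: [0.4, -0.2, 0.0]
opening: 0.001
grasp_force: 0.0
```

```bash
python3 look.py w2
```

```text
2.5333 [527.5 -16.   98.2] [-3.142  0.     0.131] [-0.03  0.38  1.95  0.    0.81  1.41] [ 0.4 -0.2  0. ] 0.0009906789806248626
```

View pics/w2.png

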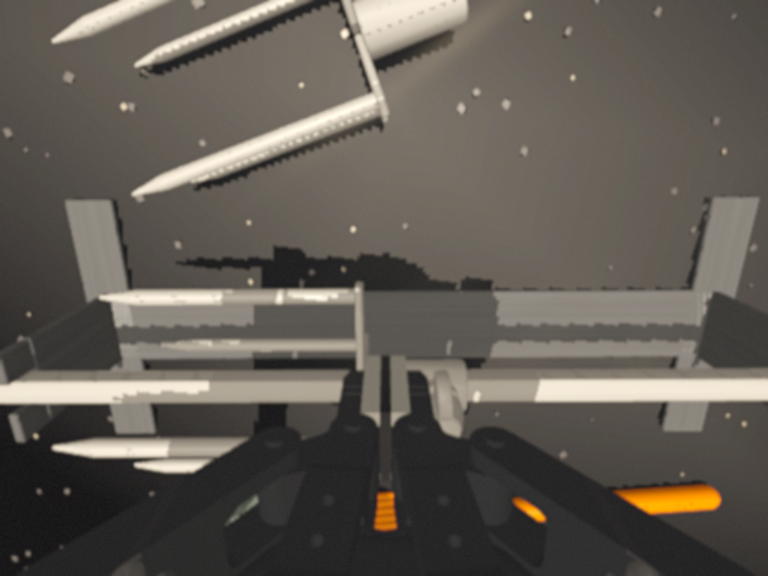

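The shut fingers are down just past the +x wing, whose end shows at (440,395). They are clear of the upright, so the first stroke can start.

play_rows(
  dp=[
    [0.035, 0.15, 0],
    [0.035, 0.35, 0],
    [0.035, 0.55, 0],
    [-0.015, 0.775, 0],
    [-0.14, 0.975, 0],
  ],
  rot=[
    [0, 0, 0],
    [0, 0, 0],
    [0, 0, 0],
    [0, 0, 0],
    [0, 0, 0],
  ],
)

```text
clock: 3.0
eef_pos: [528.0, -56.5, 98.4]
tcp_rot: [3.141, -0.002, 0.131]
contact_force: [1.2, 1.0, 0.2]
opening: -0.001
grasp_force: 0.6
```

play_rows(
  dp=[
    [-0.175, 0.125, 0],
    [-0.375, 0.15, 0],
    [-0.575, 0.125, 0],
    [-0.75, 0, 0],
    [-0.875, -0.175, 0],
  ],
  rot=[
    [0, 0, 0],
    [0, 0, 0],
    [0, 0, 0],
    [0, 0, 0],
    [0, 0, 0],
  ],
)

```text
clock: 3.42
eef_pos: [490.1, -53.0, 98.1]
tcp_rot: [3.141, 0.0, 0.131]
contact_force: [1.4, -1.5, 1.2]
opening: -0.002
grasp_force: 0.8
```

play_rows(
  dp=[
    [-0.05, -0.175, 0],
    [-0.05, -0.35, 0],
    [-0.05, -0.475, 0],
    [-0.04, -0.55, 0],
    [-0.04, -0.55, 0],
  ],
  rot=[
    [0, 0, 0],
    [0, 0, 0],
    [0, 0, 0],
    [0, 0, 0],
    [0, 0, 0],
  ],
)

```text
clock: 3.83
eef_pos: [486.9, -30.3, 98.0]
tcp_rot: [-3.141, 0.0, 0.133]
contact_force: [-1.2, 0.4, 0.6]
opening: 0.001
grasp_force: 0.3
```

```bash
python3 look.py w3
```

```text
3.8333 [486.9 -30.3  98. ] [-3.141  0.     0.133] [-0.07  0.32  2.03  0.    0.78  1.37] [-1.2  0.4  0.6] 0.0011855433930448441
```

View pics/w3.png

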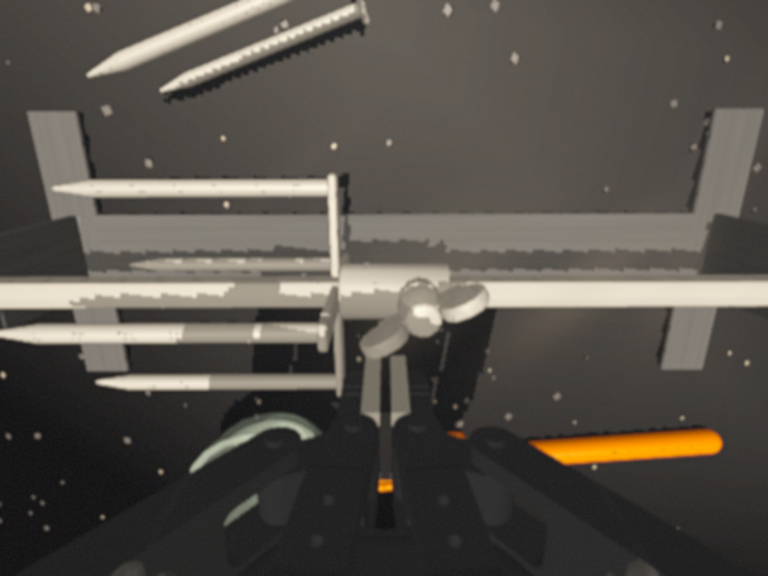

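The wings have turned. The hub is at (418,300), the pushed wing's end at (372,345), and the other wing's end at (480,298).

```bash
cat > m.py <<'E'
from h import *
import pickle,sys
f,s=pickle.load(open(f"pics/{sys.argv[1]}.pkl","rb"))
v=list(map(float,sys.argv[2:]))
c,sn=np.cos(.133),np.sin(.133)
fk=lambda X:np.array([[c,sn],[-sn,c]])@(X[:2]-[510,-40.5])
P=[fk(onz(f,np.array(v[i:i+2])/1.5,106,s)) for i in(0,2)]
d=P[1]-P[0];print(P,np.linalg.norm(d),np.degrees(np.arctan2(d[1],d[0])),"tcp",fk(s["eef_pos"]))
E
python3 m.py w3 372 345 480 298
```

```text
[array([-5.95544885, 17.12114008]), array([ 10.08043842, -16.68238666])] 37.41427669865216 -64.62103718177292 tcp [-21.52161798  13.18118908]
```

play_rows(
  dp=[
    [0, 0.06, 0],
    [0, 0.06, -0.35],
    [0, 0.06, -0.75],
    [0.4, 0.1, -0.75],
    [1.1, 0.23, -0.75],
  ],
  rot=[
    [0, 0, 0],
    [0, 0, 0],
    [0, 0, 0],
    [0, 0, 0],
    [0, 0, 0],
  ],
)

```text
clock: 4.3
eef_pos: [530.7, -34.9, 128.8]
tcp_rot: [-3.141, 0.001, 0.131]
contact_force: [0.9, -0.1, 0.2]
opening: 0.005
grasp_force: 0.0
```

play_rows(
  dp=[
    [0, 0, 0],
    [0, 0, 0],
    [0, 0, 0.35],
    [0, 0, 0.75],
    [0, 0, 0.75],
  ],
  rot=[
    [0, 0, 0],
    [0, 0, 0],
    [0, 0, 0],
    [0, 0, 0],
    [0, 0, 0],
  ],
)

```text
clock: 4.72
eef_pos: [529.2, -34.7, 95.6]
tcp_rot: [-3.141, 0.005, 0.131]
contact_force: [0.1, -0.2, -0.2]
opening: 0.001
grasp_force: 0.0
```

```bash
python3 look.py w4; python3 m.py w4 1 1 2 2 | grep -o 'tcp.*'
```

```text
4.7167 [529.2 -34.7  95.6] [-3.141  0.005  0.131] [-0.07  0.38  1.94  0.    0.82  1.37] [ 0.1 -0.2 -0.2] 0.0010881749731967078
tcp [19.74908964  3.18345169]
```

play_rows(
  dp=[
    [-0.01, 0.175, 0.05],
    [-0.06, 0.35, 0.05],
    [-0.19, 0.525, 0.05],
    [-0.36, 0.65, 0.05],
    [-0.56, 0.675, 0.05],
  ],
  rot=[
    [0, 0, 0],
    [0, 0, 0],
    [0, 0, 0],
    [0, 0, 0],
    [0, 0, 0],
  ],
)

```text
clock: 5.18
eef_pos: [513.4, -65.6, 96.7]
tcp_rot: [3.141, -0.002, 0.131]
contact_force: [2.1, 0.8, -0.3]
opening: -0.001
grasp_force: 0.9
```

play_rows(
  dp=[
    [-0.2, -0.025, 0],
    [-0.375, -0.15, 0],
    [-0.5, -0.325, 0],
    [-0.55, -0.5, 0],
    [-0.55, -0.675, 0],
  ],
  rot=[
    [0, 0, 0],
    [0, 0, 0],
    [0, 0, 0],
    [0, 0, 0],
    [0, 0, 0],
  ],
)

```text
clock: 5.6
eef_pos: [486.5, -39.6, 96.0]
tcp_rot: [-3.141, 0.001, 0.132]
contact_force: [0.5, -1.8, -1.1]
opening: -0.002
grasp_force: 0.8
```

play_rows(
  dp=[
    [0, -0.125, 0],
    [0.01, -0.225, 0],
    [0.01, -0.225, 0],
    [0.01, -0.225, 0],
  ],
  rot=[
    [0, 0, 0],
    [0, 0, 0],
    [0, 0, 0],
    [0, 0, 0],
  ],
)

```text
clock: 5.93
eef_pos: [487.2, -31.0, 96.0]
tcp_rot: [-3.141, 0.0, 0.132]
contact_force: [-0.3, -0.7, 0.3]
opening: 0.002
grasp_force: 0.0
```

```bash
python3 look.py w5; python3 m.py w5 1 1 2 2 | grep -o 'tcp.*'
```

```text
5.9333 [487.2 -31.   96. ] [-3.141  0.     0.132] [-0.07  0.33  2.04  0.    0.78  1.37] [-0.3 -0.7  0.3] 0.0021156797589495313
tcp [-21.38264227  12.46607252]
```

View pics/w5.png

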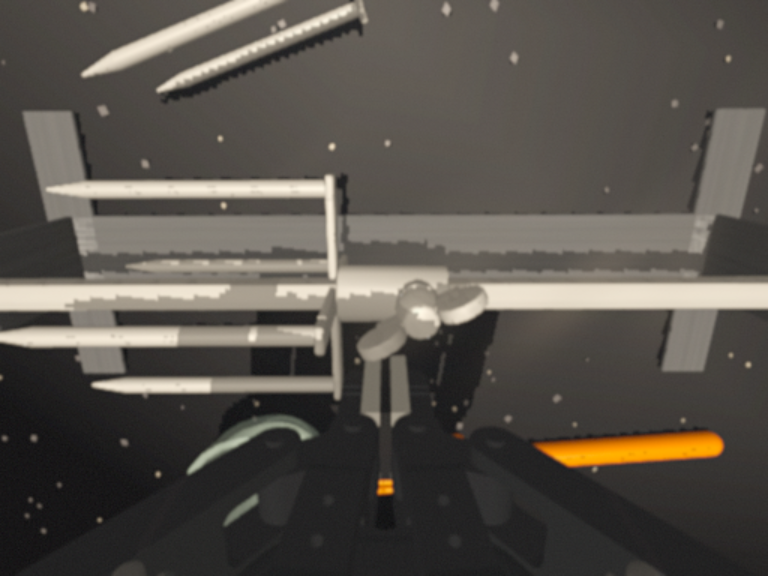

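The view matches the end of stroke 1, so that was another half turn. I'll return and make the third stroke, slowing down near the stop.

play_rows(
  dp=[
    [0, 0.06, 0],
    [0, 0.06, -0.35],
    [0, 0.06, -0.8],
    [0.4, 0.1, -0.8],
    [1.1, 0.23, -0.8],
  ],
  rot=[
    [0, 0, 0],
    [0, 0, 0],
    [0, 0, 0],
    [0, 0, 0],
    [0, 0, 0],
  ],
)

```text
clock: 6.4
eef_pos: [530.7, -35.1, 128.9]
tcp_rot: [-3.141, 0.001, 0.131]
contact_force: [-0.2, 0.3, 0.1]
opening: -0.001
grasp_force: 0.0
```

play_rows(
  dp=[
    [0, 0, 0],
    [0, 0, 0],
    [0, 0, 0.35],
    [0, 0, 0.8],
    [0, 0, 0.8],
  ],
  rot=[
    [0, 0, 0],
    [0, 0, 0],
    [0, 0, 0],
    [0, 0, 0],
    [0, 0, 0],
  ],
)

```text
clock: 6.82
eef_pos: [529.0, -34.9, 93.4]
tcp_rot: [-3.141, 0.005, 0.131]
contact_force: [-0.9, 0.2, 0.2]
opening: -0.003
grasp_force: 0.1
```

play_rows(
  dp=[
    [-0.01, 0.175, 0],
    [-0.06, 0.35, 0],
    [-0.19, 0.525, 0],
    [-0.36, 0.65, 0],
    [-0.56, 0.675, 0],
  ],
  rot=[
    [0, 0, 0],
    [0, 0, 0],
    [0, 0, 0],
    [0, 0, 0],
    [0, 0, 0],
  ],
)

```text
clock: 7.23
eef_pos: [513.5, -65.9, 96.8]
tcp_rot: [3.141, -0.002, 0.131]
contact_force: [2.8, -0.7, -0.2]
opening: 0.001
grasp_force: 0.9
```

play_rows(
  dp=[
    [-0.1, -0.01, 0],
    [-0.2, -0.025, 0],
    [-0.3, -0.05, 0],
    [-0.35, -0.1, 0],
    [-0.35, -0.1, 0],
  ],
  rot=[
    [0, 0, 0],
    [0, 0, 0],
    [0, 0, 0],
    [0, 0, 0],
    [0, 0, 0],
  ],
)

```text
clock: 7.65
eef_pos: [498.0, -62.1, 96.1]
tcp_rot: [-3.141, 0.001, 0.132]
contact_force: [-0.4, -0.4, 1.1]
opening: -0.0
grasp_force: 0.4
```

```bash
python3 look.py w6; python3 m.py w6 1 1 2 2 | grep -o 'tcp.*'
```

```text
7.65 [498.  -62.1  96.1] [-3.141e+00  1.000e-03  1.320e-01] [-0.13  0.35  2.01 -0.    0.79  1.31] [-0.4 -0.4  1.1] -9.224398643102881e-05
tcp [-14.73653104 -19.77083212]
```

View pics/w6.png

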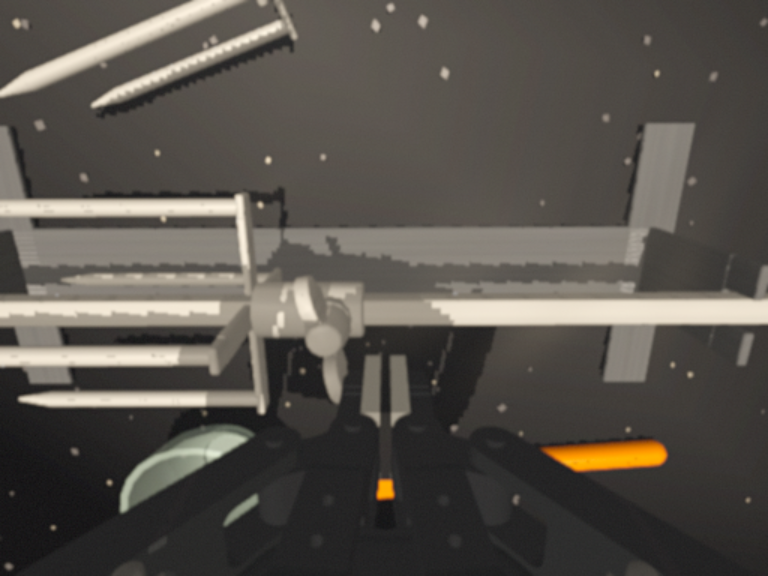

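The hub is at (325,335). The pushed wing's end is at (335,398), next to the fingers, and the other end is at (307,283).

```bash
python3 m.py w6 335 398 306 281
```

```text
[array([-17.51111967,  -3.43115071]), array([23.13842518,  3.86229349])] 41.29866613911312 10.171922299468365 tcp [-14.73653104 -19.77083212]
```

play_rows(
  dp=[
    [-0.05, -0.04, 0],
    [-0.1, -0.07, 0],
    [-0.12, -0.1, 0],
    [-0.12, -0.1, 0],
  ],
  rot=[
    [0, 0, 0],
    [0, 0, 0],
    [0, 0, 0],
    [0, 0, 0],
  ],
)

```text
clock: 8.03
eef_pos: [493.3, -58.9, 96.0]
tcp_rot: [-3.142, 0.0, 0.132]
contact_force: [0.2, -1.5, 0.8]
opening: -0.002
grasp_force: 0.3
```

play_rows(
  dp=[
    [0, -0.025, 0],
    [0, -0.05, 0],
    [0, -0.05, 0],
  ],
  rot=[
    [0, 0, 0],
    [0, 0, 0],
    [0, 0, 0],
  ],
)

```text
clock: 8.28
eef_pos: [493.2, -57.4, 96.1]
tcp_rot: [3.141, 0.0, 0.132]
contact_force: [-0.8, -4.4, 0.1]
opening: -0.001
grasp_force: 2.3
```

play_rows(
  dp=[
    [0, -0.025, 0],
    [0, -0.025, 0],
    [0, -0.025, 0],
  ],
  rot=[
    [0, 0, 0],
    [0, 0, 0],
    [0, 0, 0],
  ],
)

```text
clock: 8.53
eef_pos: [493.2, -57.0, 96.1]
tcp_rot: [3.14, 0.0, 0.132]
contact_force: [-0.3, -8.2, 0.5]
opening: 0.001
grasp_force: 4.0
```

```bash
python3 look.py w7; python3 m.py w7 1 1 2 2 | grep -o 'tcp.*'
```

```text
8.5333 [493.2 -57.   96.1] [3.14  0.    0.132] [-0.12  0.34  2.02 -0.    0.78  1.32] [-0.3 -8.2  0.5] 0.0011293441865919969
tcp [-18.84796289 -14.09307706]
```

View pics/w7.png

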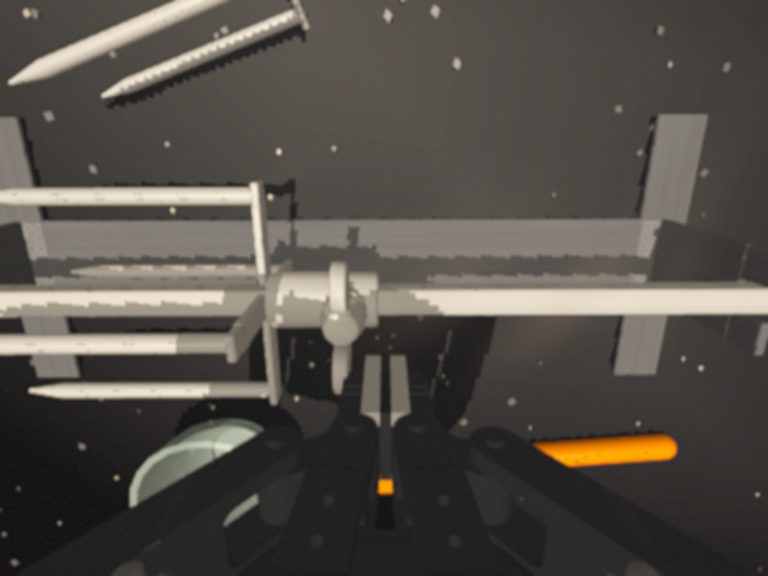

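The wings now lie along the fork's x axis (ends at (339,265) and (342,392)) and the force rises steeply to 8 N, so the screw is at its stop. I'll back off and lift away.

play_rows(
  dp=[
    [0, 0.1, 0],
    [0, 0.2, 0],
    [0, 0.2, -0.5],
    [0, 0.2, -1.2],
    [0, 0.2, -2.0],
  ],
  rot=[
    [0, 0, 0],
    [0, 0, 0],
    [0, 0, 0],
    [0, 0, 0],
    [0, 0, 0],
  ],
)

```text
clock: 9.0
eef_pos: [492.8, -63.9, 175.7]
tcp_rot: [-3.14, 0.004, 0.131]
contact_force: [0.8, 0.3, -0.0]
opening: -0.001
grasp_force: 0.0
```

play_rows(
  dp=[
    [0, 0, -0.6],
    [0, 0, -0.6],
    [0, 0, -0.6],
    [0, 0, -0.6],
    [0, 0, -0.6],
  ],
  rot=[
    [0, 0, 0],
    [0, 0, 0],
    [0, 0, 0],
    [0, 0, 0],
    [0, 0, 0],
  ],
)

```text
clock: 9.42
eef_pos: [493.2, -63.9, 198.8]
tcp_rot: [-3.141, 0.002, 0.131]
contact_force: [0.1, -0.1, 0.5]
opening: -0.001
grasp_force: 0.0
```

```bash
python3 look.py w8
```

```text
9.4167 [493.2 -63.9 198.8] [-3.141e+00  2.000e-03  1.310e-01] [-0.13  0.19  1.93  0.    1.02  1.31] [ 0.1 -0.1  0.5] -0.0005676588580816148
```

View pics/w8.png

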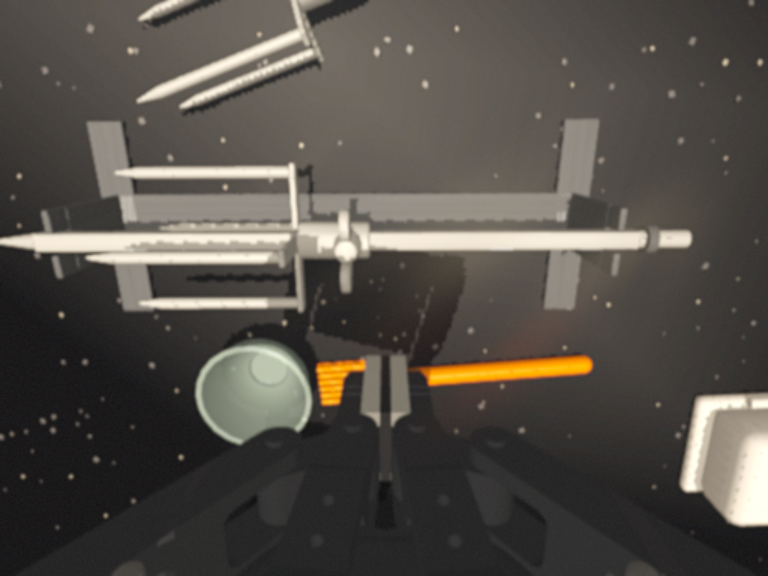

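The wings (344,212)–(346,290) lie square to the spit, which is the tight angle. The arm is clear and nothing else in view has moved.

```bash
python3 -c "
from rig import r
print(r.sign_off())"
```

```text
the job is handed in; nothing more can be done
None
```

I screwed the thumbscrew down clockwise in three fingertip strokes until it came up against its stop (about 8 N of resistance, wings square to the spit), then backed clear and handed the job in at about 9.4 s.

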